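# Push a seedling tray up the draining ramp to its stop

### The job

Carry the green seedling tray by its handle to the foot of the draining ramp, yellow end uphill, set it down between the side rails short of the clear hood and let go. Then push it from its low end up the ramp, gently, until it rests against the red stop under the hood, and leave it there. Do not tip the tray, ram the stop, or disturb the pot, bottle, saucer and shears.

Things in the scene. Friction and masses are not known exactly. Their poses are not given: they have to be found in the camera images.
- ramp: Fixed aluminium ramp, 390 long (its x), 140 wide, 10 degrees steep. Origin: on the sliding surface, middle of the foot (low edge), 12 mm above the table; x points uphill along the surface, z square to it. Green side rails 16 high run its full length, inner faces 108 apart (the tray has 6 either side). The tray stays on the slope where it is left; sliding it takes 2 to 10 N.
- hood_edge (a point): Middle of the low front edge of the ramp's clear hood, on its underside: 215 uphill of the ramp's origin and 118 above the surface (square to it, so it leans 20 towards the foot). The hood (roof, side walls, white front edge) covers the ramp above it; outer top 127 above the surface, hose to 137; 158 wide. A tray at the stop has its handle under the hood, its low end 50 to 80 out.
- stop_zone (a point): Fixed point on the middle of the ramp under the hood, 325 uphill of the foot and 18 above the surface. The red stop bar (70 wide, 36 high, across the ramp) is clamped anew each time with its face at this point or up to 30 mm farther uphill. Its place is not measured: feel for it. The clamp holds firm.
- tray_centre (a point): Centre, half-way up the walls, of the loose green tray: 190 long (its x), 96 wide (its y), walls 45 high and 6 thick, flat underside 22.5 below this point; 0.4 to 0.9 kg with four small potted seedlings fixed in it (tops 60 above the underside). The +x end wall is yellow and goes uphill; the -x end wall is green.
- tray_handle (a point): Middle of the tray's wooden handle: a round bar 16 thick along the tray's y, 76 long between the posts, its centre 90 above the tray's underside and over the tray's centre. The tray hangs level from it.
- clay_pot: Bystander: terracotta pot, 90 across, 85 high; origin at its underside.
- bottle: Bystander: water bottle with blue cap, 66 across, 200 high; origin at its underside.
- saucer: Bystander: blue saucer, 120 across, 20 high; origin at its underside.
- shears: Bystander: red-handled shears, 190 long, 12 high, lying along their x; origin at their underside.
Not all that is in view belongs to the job. Of the things that look like the part that bears tray_centre, the smaller one is meant.

How it is judged:
On the way:
1. the tray stands on the lower ramp between the rails, yellow end uphill, let go, its handle still outside the hood (x of tray_centre in the frame of ramp between 0.03 and 0.205 m and z of tray_centre in the frame of ramp between 0.018 and 0.027 m and y of tray_centre in the frame of ramp between -0.012 and 0.012 m and angle between the x axis of tray_centre and the x axis of ramp, either way round below 0.12 rad and contact force between tray and the fingers below 0.3 N and linear speed of tray below 0.02 m/s and x of stop_zone in the frame of tray_centre above 0.05 m), for 0.2 s.
At the end, for the whole second after the job is handed in: The tray lies flat on the ramp between the rails, yellow end uphill within 0.1 rad, its uphill end within 3.5 mm of the red stop's face, at rest and untouched (x of stop_face in the frame of tray_centre between 0.088 and 0.0985 m and z of tray_centre in the frame of ramp between 0.018 and 0.027 m and angle between the x axis of tray_centre and the x axis of ramp, either way round below 0.1 rad and linear speed of tray below 0.01 m/s and contact force between tray and the arm below 0.3 N).
It fails at once if the stop is rammed: over 40 N between tray and stop (contact force between tray and stop above 40 N).
It fails at once if the tray is tipped by more than 0.6 rad (angle between tray_centre's own z axis and vertical above 0.6 rad).
It fails at once if the clay pot, bottle, saucer or shears are moved by over 30 mm (distance of any of clay_pot, bottle, saucer, shears from where it was at the start of the episode above 0.03 m).
It also fails if it takes over 66 s, if anything falls off the work surface, if the arm or the gripper's body presses on something with over 40 N, if the wrist force passes 120 N, or if a joint passes its speed limit or range.

### The arm

A 7-joint arm with a two-finger parallel gripper is mounted at the origin on the work surface. World frame = base frame: x ahead of the robot, y to its left, z up, the work surface at z = 0. Lengths are in m, angles in rad, forces in N, time in s.
With the tool pointing down it reaches from about 0.4 to 0.85 m from the base axis. Payload 10.4 kg.
Tool frame: the origin (TCP) lies midway between the tips of the shut fingers; the grasp point (between the pads) lies 19 mm behind it; z points along the fingers, y is the line along which they close (so a half turn about z gives the same grasp; the last joint's range is limited). The gripper opens to 85 mm and grips with 20 to 120 N. Pads are 22 mm wide; open, the fingers measure 114 mm over their backs; the gripper's body (76 mm by 85 mm) begins 54 mm behind the grasp point. The pads swing forward as they close: fully open they stand 13 mm farther back than shut.
Start: joints at [1.125, 0.332, -0.065, 1.46, 0.022, 1.35, -0.088], TCP at [0.256, -0.57, 0.231] pointing down, gripper open.
Joint ranges: [-2.6, 2.6], [-0.5, 2.12], [-1.47, 1.34], [0.16, 2.42], [-1.27, 4.41], [0.06, 2.06], [-2.6, 2.6]. Speed limits (rad/s): [2.22, 2.22, 2.79, 2.79, 3.14, 3.14, 3.14].

### API

Orientations are given as a unit quaternion [x, y, z, w].
In Python, from workcell import get_obs, camera, camera_params, hand_in gives the robot as it stands.
- The arm moves only by the tool carry_out, never from a script. Its argument "commands" is a list that holds one entry, the list of rows, each a list of 6 numbers: the shift along the tool's x, y, z in units of 40 mm (1.0 is 40 mm), then the turn, a rotation vector about the tool's x, y, z in units of 6 degrees (1.0 is 6 degrees). In form: [[[x, y, z, ax, ay, az], ...]]. A call has 1 to 20 rows; each row shifts and turns the commanded pose from where the row before left it, along the tool's axes as they then stand; what a row does not reach is not made up. A row lasts 1/12 s, in which the tool goes at most 41.7 mm and 7.16 degrees, less where a joint would pass 70% of its speed; a pose out of reach is approached as far as the arm can. A call is refused whole if a number of a shift passes 1 or a number of a turn 1, either way. A call with a gripper value outside its range is refused whole. "hand" is the closure, from -1 (fully open) to 1 (shut), set as the call begins (left out, the last holds). The fingers move at their own pace and stop on an object; "force" is the grip in N (left out, the last holds). Time passes only in rows, so rows that do not move let the fingers close. It gives the time, the measured TCP pose, the force, the opening and the grip force at its end, in the units of the state.
- get_obs(): the state, without advancing time (a new reading comes with each control period).
- camera(name): name is "side" or "top" or "wrist"; returns the picture (400x640x3 uint8, red, green, blue); there is no depth.
- camera_params(name): a dict with "mtx" (3x3 intrinsics, pixels), "R" (3x3) and "t" (3): a world point X has camera coordinates R X + t. Camera axes: x right, y down, z forward; pixel columns grow to the right and rows downward; lengths in m; the calibration is good to about 2 mm. A picture is of the moment at which its call begins: read the wrist's pose just before it. camera_params takes no time and is no camera call; for the wrist camera it gives the pose at the moment of the call.
- hand_in(): hands the job in; it is judged then, once.
The state is a dict: "clock": time; "joint_pos": joint angles; "joint_velocities": joint speeds; "tau": joint torques, N m; "position": TCP position; "ee_rot": TCP orientation; "ft_force": force on the tool from outside, world axes, zero at the start; "torque": the same for the moment, N m; "grip_width": opening from 0.0 (shut) to 1.0 (fully open); "grasp_force": force on a finger pad.
Only numpy, scipy, OpenCV 4.12 (cv2) and the standard library are available. Lean on these libraries where they do the work, as an engineer would, in place of code of your own. Each camera call takes 0.05 s, during which the arm holds its last target. There are 200 camera calls.

## Working session

There is one attempt and no reset: what is moved stays moved. The work goes in short steps, Python scripts to look and compute and a tool call to move; the robot and the scene stay as the last step left them, time stands still between calls to the robot, and variables do not carry over. Pictures are saved under pics/ and viewed, at most 10 in all, crops included, and the job is handed in when it is done.

Besides the shell and the picture viewer there is one more tool, called as name(argument=value, ...), one argument or row to a line, values as JSON. carry_out: Moves the arm, as the interface text tells. Its arguments: {"type":"object","properties":{"commands":{"type":"array"},"hand":{"type":"number"},"force":{"type":"number"}},"required":["commands"]}

```bash
mkdir -p pics; ls
python3 - <<'E'
from workcell import *
import cv2,numpy as np
a=camera("side");b=camera("top")
cv2.imwrite("pics/side.png",a[:,:,::-1]);cv2.imwrite("pics/top.png",b[:,:,::-1])
for n in("side","top","wrist"):
    p=camera_params(n);print(n,np.round(p["mtx"],1).tolist(),np.round(-p["R"].T@p["t"],3),np.round(p["R"],3).tolist())
print(get_obs())
E
```

```text
pics
side [[420.9, 0.0, 320.6], [0.0, 420.9, 204.9], [0.0, 0.0, 1.0]] [-0.247  0.893  1.148] [[-0.727, -0.686, 0.015], [-0.448, 0.458, -0.768], [0.52, -0.565, -0.64]]
top [[395.3, 0.0, 322.6], [0.0, 395.3, 198.5], [0.0, 0.0, 1.0]] [0.282 0.011 1.635] [[-0.022, -1.0, -0.011], [-0.984, 0.023, -0.179], [0.179, 0.007, -0.984]]
wrist [[330.7, 0.0, 319.7], [0.0, 330.7, 200.1], [0.0, 0.0, 1.0]] [ 0.326 -0.538  0.373] [[0.41, -0.912, -0.002], [-0.871, -0.392, 0.298], [-0.272, -0.121, -0.955]]
{'clock': 0.1, 'joint_pos': array([ 1.1254021 ,  0.33282235, -0.06469215,  1.4608393 ,  0.0216019 ,
        1.34991693, -0.08850498]), 'joint_velocities': array([-0.00062597, -0.00096828,  0.00057457, -0.00231613,  0.00160538,
        0.00063946,  0.00131764]), 'tau': array([ 2.32687242e-03, -6.26747131e+01,  4.99700953e-02, -3.92431033e+01,
        1.65472931e-02,  7.06299194e-03,  6.85346009e-06]), 'position': array([ 0.25629901, -0.56966492,  0.23059555]), 'ee_rot': array([ 9.77737796e-01,  2.09829421e-01, -1.65807804e-04, -6.23581636e-04]), 'ft_force': array([ 0.31474922, -0.3562712 ,  0.26098557]), 'torque': array([-0.0234229 , -0.00461497,  0.05053952]), 'grasp_force': 0.0, 'grip_width': 0.9946386547935869}
```

View pics/side.png

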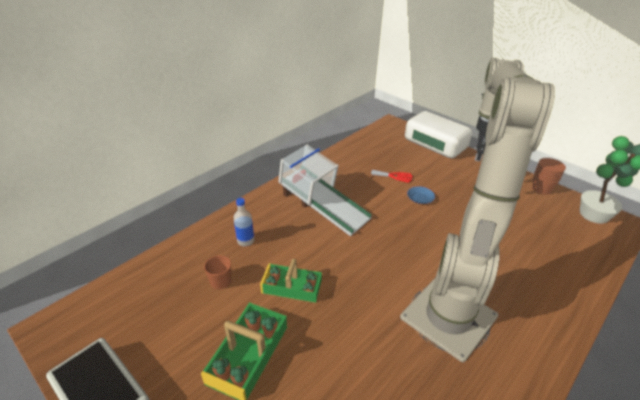

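View pics/top.png

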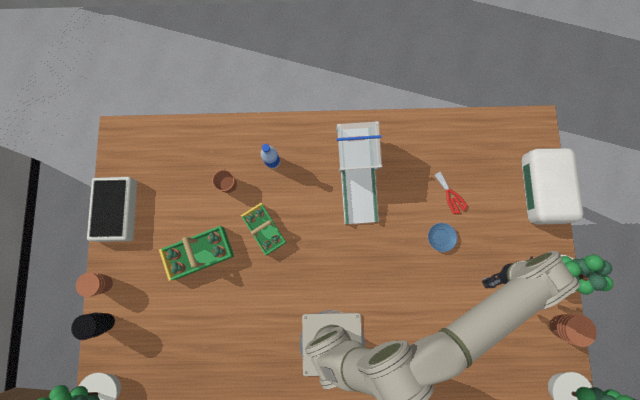

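The side view shows the small tray at (291,282), the large one at (245,348), and the ramp from its foot at (360,220) to the hood at (308,172). In the top view the small tray is at (263,229), the large one at (197,252), and the ramp foot is at (361,222). Two things could be taken for the tray: top (263,229) and top (197,252). By the description it is the smaller one, (263,229), with its yellow end at (255,210).

```bash
cat > h.py <<'E'
from workcell import *
import cv2,numpy as np
def ray(n,uv,P=None):
    P=P or camera_params(n)
    d=P["R"].T@np.linalg.solve(P["mtx"],[uv[0],uv[1],1.]);return -P["R"].T@P["t"],d
def onz(n,uv,z,P=None):
    c,d=ray(n,uv,P);return c+d*(z-c[2])/d[2]
def proj(n,X,P=None):
    P=P or camera_params(n);q=P["mtx"]@(P["R"]@np.asarray(X)+P["t"]);return q[:2]/q[2]
def two(a,ua,b,ub):
    c,d=ray(a,ua);e,f=ray(b,ub);s=np.linalg.lstsq(np.c_[d,-f],e-c,rcond=None)[0]
    return (c+d*s[0]+e+f*s[1])/2,np.linalg.norm(c+d*s[0]-e-f*s[1])
E
python3 - <<'E'
from h import *
t=cv2.imread("pics/top.png");s=cv2.imread("pics/side.png")
A=cv2.resize(t[195:265,225:305],None,fx=5,fy=5,interpolation=2)
B=cv2.resize(t[115:235,325:395],None,fx=4.7,fy=4.7,interpolation=2)
C=cv2.resize(s[140:240,270:380],None,fx=3,fy=3,interpolation=2)
out=np.zeros((600,800,3),np.uint8)
for im,y,x in((A,0,0),(B,0,420)):
    h,w=im.shape[:2];h=min(h,600-y);out[y:y+h,x:x+w]=im[:h]
# paste side
h=min(C.shape[0],240);out[360:360+h,0:330]=C[:h]
cv2.imwrite("pics/c1.png",out)
hsv=cv2.cvtColor(t,cv2.COLOR_BGR2HSV)
m=cv2.inRange(hsv,(50,120,60),(75,255,255));y=cv2.inRange(hsv,(22,150,120),(33,255,255))
for nm,k in(("g",m),("y",y)):
    for c in cv2.findContours(k,0,2)[0]:
        if cv2.contourArea(c)>8:print(nm,cv2.contourArea(c),cv2.minAreaRect(c))
E
```

```text
g 113.0 ((617.9408569335938, 396.14202880859375), (30.000003814697266, 7.538462162017822), 22.61986541748047)
g 169.5 ((585.5, 393.5), (11.0, 19.0), 90.0)
g 336.5 ((62.5, 392.0), (49.0, 14.0), -0.0)
g 137.0 ((585.767333984375, 286.3267517089844), (14.925558090209961, 13.632009506225586), 5.710593223571777)
g 65.0 ((607.5, 283.0), (14.0, 9.0), 90.0)
g 169.5 ((571.6800537109375, 264.74005126953125), (24.0, 10.200000762939453), 53.13010025024414)
g 219.0 ((593.9310302734375, 262.32757568359375), (16.526885986328125, 17.826751708984375), 68.19859313964844)
g 1283.5 ((197.32542419433594, 252.2828826904297), (32.941951751708984, 65.95037841796875), 68.5522689819336)
g 604.0 ((264.0257568359375, 229.7081756591797), (43.7711181640625, 23.145370483398438), 58.172550201416016)
```

View pics/c1.png

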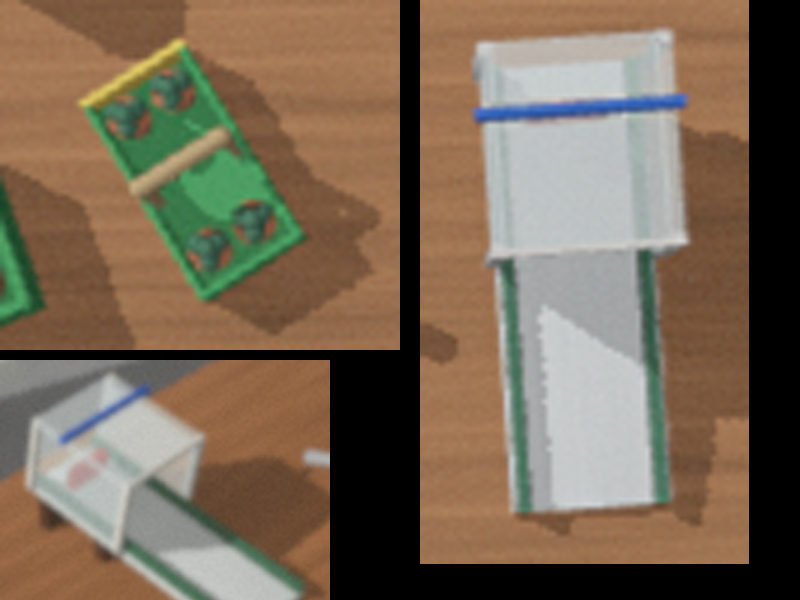

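The crop confirms the small tray: handle middle at top (261,227.4), yellow end at upper left. The ramp foot corners are at crop (515,513) and (672,501), and the hood's front top edge runs from (490,262) to (688,240).

Run:
```python
from h import *
A=lambda p:(p[0]/5+225-.4,p[1]/5+195-.4)
B=lambda p:((p[0]-420)/4.7+325-.4,p[1]/4.7+115-.4)
c=[onz("top",A(p),.045) for p in((80,103),(183,42),(303,236),(205,298))]
print("rim",np.round(c,3).tolist());c=np.array(c)
print("mid",c.mean(0),"len",np.linalg.norm((c[0]+c[1]-c[2]-c[3])/2),"wid",np.linalg.norm(c[0]-c[1]),np.linalg.norm(c[2]-c[3]))
d=c[0]+c[1]-c[2]-c[3];print("yaw",np.arctan2(d[1],d[0]))
h=[onz("top",A(p),.098) for p in((135,188),(224,134))];print("handle",np.round(h,3).tolist(),np.mean(h,0),"dir",np.arctan2(*(h[1]-h[0])[1::-1]))
f=[onz("top",B(p),.012) for p in((515,513),(672,501))];print("foot",np.round(f,3).tolist(),np.mean(f,0),np.linalg.norm(f[0]-f[1]))
# hood front top edge: x=215-?,z=127 
z=.012+.215*np.sin(.1745)+.127*np.cos(.1745)
e=[onz("top",B(p),z) for p in((490,262),(688,240))];print("hood",np.round(e,3).tolist(),np.mean(e,0),np.linalg.norm(e[0]-e[1]))
for q in(f,e):
  d=q[1]-q[0];print("ramp yaw from edge",np.arctan2(d[1],d[0])+np.pi/2)
d=np.mean(e,0)-np.mean(f,0);print("yaw f->e",np.arctan2(d[1],d[0]),np.hypot(d[0],d[1]),"expected",.215*np.cos(.1745)-.127*np.sin(.1745))
```

```text
rim [[0.511, 0.357, 0.045], [0.559, 0.274, 0.045], [0.399, 0.176, 0.045], [0.351, 0.255, 0.045]]
mid [0.45501926 0.26546852 0.045     ] len 0.1885756302686613 wid 0.09658876635353981 0.0918542198828064
yaw 0.5588090011105586
handle [[0.435, 0.302, 0.098], [0.476, 0.232, 0.098]] [0.45562466 0.26698326 0.098     ] dir -1.0394820052570957
foot [[0.47, -0.067, 0.012], [0.477, -0.205, 0.012]] [ 0.47369804 -0.13574893  0.012     ] 0.13820450040356336
hood [[0.656, -0.045, 0.174], [0.67, -0.206, 0.174]] [ 0.66288868 -0.1256122   0.1743987 ] 0.16149141972964814
ramp yaw from edge 0.05376441540683419
ramp yaw from edge 0.08952662696165925
yaw f->e 0.053528300102136335 0.1894620011695189 expected 0.18968569544624195
```

```bash
cat >> h.py <<'E'
from scipy.spatial.transform import Rotation as Ro
from scipy.linalg import fractional_matrix_power as fmp
def Rt(yaw,tilt=0):  # yaw of tool x; tilt about tool x (deg)
    c,s=np.cos(yaw),np.sin(yaw);return np.array([[c,s,0],[s,-c,0],[0,0,-1.]])@Ro.from_euler("x",tilt,degrees=True).as_matrix()
def T(R,p):
    M=np.eye(4);M[:3,:3]=R;M[:3,3]=p;return M
def now():
    o=get_obs();return T(Ro.from_quat(o["ee_rot"]).as_matrix(),o["position"])
def plan(G,S=None,n=None,mm=36.):
    S=now() if S is None else S;D=np.linalg.inv(S)@G
    a=np.degrees(Ro.from_matrix(D[:3,:3]).magnitude())
    n=n or int(max(np.ceil(np.linalg.norm(D[:3,3])*1000/mm),np.ceil(a/5.5),1))
    K=np.real(fmp(D,1/n));r=np.r_[K[:3,3]/.04,np.degrees(Ro.from_matrix(K[:3,:3]).as_rotvec())/6]
    print(n,"x",np.round(r,3).tolist());return G
E
python3 - <<'E'
from h import *
M=now();M[2,3]=.33
G=plan(M)
# above tray, with standoff for a close look
plan(T(Rt(2.11),[.456,.266,.25]),G,n=28)
E
```

```text
3 x [-0.0, -0.001, -0.828, 0.0, 0.0, -0.0]
28 x [0.862, -0.086, 0.072, -0.0, -0.0, -0.575]
```

carry_out(
  commands=[
    [[0,0,-0.83,0,0,0],[0,0,-0.83,0,0,0],[0,0,-0.83,0,0,0],[0.86,-0.085,0,0,0,-0.575],[0.86,-0.085,0,0,0,-0.575],[0.86,-0.085,0,0,0,-0.575],[0.86,-0.085,0,0,0,-0.575],[0.86,-0.085,0,0,0,-0.575],[0.86,-0.085,0,0,0,-0.575],[0.86,-0.085,0,0,0,-0.575],[0.86,-0.085,0,0,0,-0.575],[0.86,-0.085,0,0,0,-0.575],[0.86,-0.085,0,0,0,-0.575],[0.86,-0.085,0,0,0,-0.575],[0.86,-0.085,0,0,0,-0.575],[0.86,-0.085,0,0,0,-0.575],[0.86,-0.085,0,0,0,-0.575],[0.86,-0.085,0,0,0,-0.575],[0.86,-0.085,0,0,0,-0.575],[0.86,-0.085,0,0,0,-0.575]],
  ],
  hand=-1,
  force=60,
)

```text
clock: 1.77
position: [0.5589, -0.0941, 0.3305]
ee_rot: [0.749, 0.663, -0.0, -0.0]
ft_force: [0.1, 0.2, -0.6]
grip_width: 0.998
grasp_force: 0.0
```

Run:
```python
from h import *
print(now()[:3,3],get_obs()["joint_pos"])
plan(T(Rt(2.11),[.456,.266,.25]),n=12)
# look at ramp from here
cv2.imwrite("pics/w0.png",camera("wrist")[:,:,::-1])
```

```text
[ 0.55894646 -0.09410219  0.3304608 ] [ 0.52018549  0.20910859 -0.51448277  1.43130923  0.10229865  1.52841638
 -0.11067344]
12 x [0.791, -0.077, 0.168, -0.0, -0.0, -0.526]
```

carry_out(
  commands=[
    [[0.79,-0.077,0.168,0,0,-0.526],[0.79,-0.077,0.168,0,0,-0.526],[0.79,-0.077,0.168,0,0,-0.526],[0.79,-0.077,0.168,0,0,-0.526],[0.79,-0.077,0.168,0,0,-0.526],[0.79,-0.077,0.168,0,0,-0.526],[0.79,-0.077,0.168,0,0,-0.526],[0.79,-0.077,0.168,0,0,-0.526],[0.79,-0.077,0.168,0,0,-0.526],[0.79,-0.077,0.168,0,0,-0.526],[0.79,-0.077,0.168,0,0,-0.526],[0.79,-0.077,0.168,0,0,-0.526],[0,0,0,0,0,0],[0,0,0,0,0,0]],
  ],
)

```text
clock: 2.98
position: [0.4557, 0.2655, 0.2499]
ee_rot: [0.493, 0.87, -0.0, -0.0]
ft_force: [1.1, -1.1, 0.7]
grip_width: 1.002
grasp_force: 0.0
```

Run:
```python
from h import *
print(now()[:3,3],get_obs()["joint_pos"]);P=camera_params("wrist")
a=camera("wrist")[:,:,::-1].copy()
print("pred handle",proj("wrist",[.4556,.267,.09],P),"tip",proj("wrist",now()[:3,3],P))
cv2.imwrite("pics/w1.png",a);np.save("P1.npy",P,allow_pickle=True)
```

```text
[0.45572612 0.26552497 0.24988949] [ 0.13147199  0.1900661  -0.83199662  1.65466435  0.14310474  1.36098344
 -0.18145113]
pred handle [319.60203956 180.65241218] tip [318.44873974 267.2919277 ]
```

View pics/w1.png

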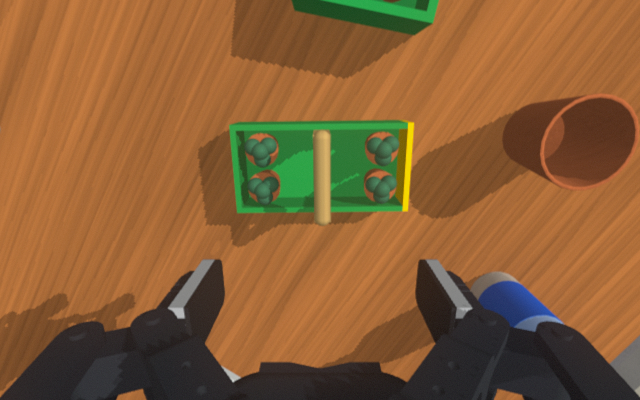

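The wrist view shows the handle at (322,177), running vertically in the picture. The yellow end is at right (410,167), the pot at (575,140), and the bottle under the right finger at (515,300).

Run:
```python
from h import *
P=np.load("P1.npy",allow_pickle=True).item()
a=onz("w",(321,134),.09,P);b=onz("w",(323,220),.09,P);print(a,b,(a+b)/2,np.linalg.norm(a-b),np.arctan2(*(b-a)[1::-1]))
c=[onz("w",p,.045,P) for p in((234,125),(412,123),(409,209),(240,211))];c=np.array(c);print(c.mean(0));d=c[1]+c[2]-c[0]-c[3];print("yaw",np.arctan2(d[1],d[0]))
print("bottle",onz("top",(266,150),.2), two("top",(266,150),"side",(240,203)))
print("pot",onz("top",(224,182),.085))
g=(a+b)/2
```

```text
[0.43446136 0.30475716 0.09      ] [0.47873068 0.23482332 0.09      ] [0.45659602 0.26979024 0.09      ] 0.08276782986772137 -1.006452573208342
[0.45827117 0.27091597 0.045     ]
yaw 0.5515318484015921
bottle [0.73508252 0.23118324 0.2       ] (array([0.74292513, 0.23616202, 0.18643756]), np.float64(0.008695330853209785))
pot [0.64154722 0.41767105 0.085     ]
```

Run:
```python
from h import *
G=plan(T(Rt(2.124),[.457,.2695,.105]),n=6)
plan(T(Rt(2.124),[.457,.2695,.069]),G,n=3)
```

```text
6 x [0.019, 0.012, 0.604, -0.001, 0.001, -0.026]
3 x [0.0, -0.0, 0.3, 0.0, 0.0, 0.0]
```

carry_out(
  commands=[
    [[0.02,0.012,0.6,0,0,-0.026],[0.02,0.012,0.6,0,0,-0.026],[0.02,0.012,0.6,0,0,-0.026],[0.02,0.012,0.6,0,0,-0.026],[0.02,0.012,0.6,0,0,-0.026],[0.02,0.012,0.6,0,0,-0.026],[0,0,0.3,0,0,0],[0,0,0.3,0,0,0],[0,0,0.3,0,0,0],[0,0,0,0,0,0],[0,0,0,0,0,0]],
  ],
)

```text
clock: 3.95
position: [0.4573, 0.2697, 0.0704]
ee_rot: [0.487, 0.873, -0.0, -0.0]
ft_force: [0.2, -0.1, 0.7]
grip_width: 0.996
grasp_force: 0.0
```

carry_out(
  commands=[
    [[0,0,0,0,0,0],[0,0,0,0,0,0],[0,0,0,0,0,0],[0,0,0,0,0,0],[0,0,0,0,0,0],[0,0,0,0,0,0],[0,0,0,0,0,0],[0,0,0,0,0,0],[0,0,0,0,0,0],[0,0,0,0,0,0]],
  ],
  hand=1,
  force=60,
)

```text
clock: 4.78
position: [0.457, 0.2698, 0.0706]
ee_rot: [0.487, 0.873, -0.0, 0.0]
ft_force: [-2.5, -2.0, 5.8]
grip_width: 0.162
grasp_force: 58.3
```

carry_out(
  commands=[
    [[0,0,-0.1,0,0,0],[0,0,-0.3,0,0,0],[0,0,-0.6,0,0,0],[0,0,-0.8,0,0,0],[0,0,-0.8,0,0,0],[0,0,-0.6,0,0,0],[0,0,-0.3,0,0,0],[0,0,0,0,0,0]],
  ],
)

```text
clock: 5.45
position: [0.4579, 0.2706, 0.2129]
ee_rot: [0.487, 0.873, 0.002, 0.001]
ft_force: [0.3, -0.1, -5.7]
grip_width: 0.166
grasp_force: 59.0
```

View pics/w0.png

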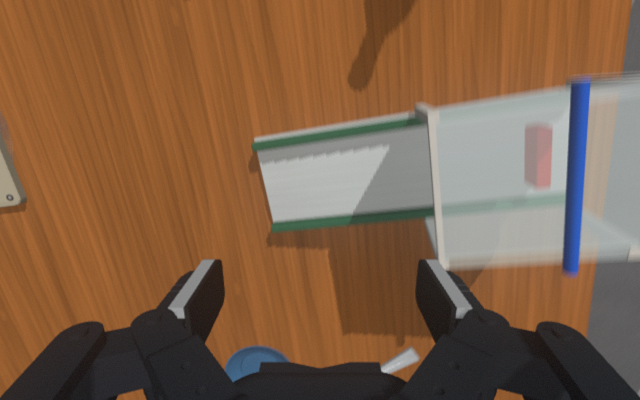

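The earlier wrist view shows the foot corners of the rails at about (255,143) and (273,228), the front roof edge of the hood from (431,108) to (442,265), and the red stop at (538,155).

Run:
```python
from h import *
P1=np.load("P1.npy",allow_pickle=True).item()
M1=T(Rt(2.11),[.45572612,.26552497,.24988949])
M0=T(Ro.from_quat([.749,.663,0,0]).as_matrix(),[.5589,-.0941,.3305])
C=T(P1["R"],P1["t"])@M1@np.linalg.inv(M0)
P={"mtx":P1["mtx"],"R":C[:3,:3],"t":C[:3,3]}
f=[onz("",p,.028,P) for p in((254,141),(273,230))]
print(np.round(f,4),np.mean(f,0),np.linalg.norm(f[0]-f[1]))
# rail lines: top rail outer edge & bottom rail outer edge near hood (approx), at x~.2
# directions of rails: z at x=.195: .012+.195*sin10+.016
z=.028+.195*np.sin(.1745)
g=[onz("",p,z,P) for p in((418,120),(432,214))];print(np.round(g,4),np.mean(g,0),np.linalg.norm(g[0]-g[1]))
for i in(0,1):
  d=g[i]-f[i];print("yaw",np.arctan2(d[1],d[0]))
print("stop",two("top",(360,140),"side",(300,170))) if 0 else 0
z=.012+.215*np.sin(.1745)+.127*np.cos(.1745)
e=[onz("",p,z,P) for p in((431,108),(442,265))];print("hood",np.round(e,4),np.mean(e,0),np.linalg.norm(e[0]-e[1]))
# top-image rails by mask
t=cv2.imread("pics/top.png");hsv=cv2.cvtColor(t,cv2.COLOR_BGR2HSV)
m=cv2.inRange(hsv,(60,80,30),(95,255,140))
for xa,xb in((335,356),(366,385)):
    L=[]
    for v in range(175,220,4):
        u=np.where(m[v,xa:xb])[0]+xa
        if len(u):
            # rail top height depends on x; iterate
            X=np.array([.5,0,.03])
            for k in range(4):
                h=.028+max(0,(X[0]-.474))*np.tan(.1745);X=onz("top",(u.mean(),v),h)
            L.append(X[:2])
    L=np.array(L);k=np.polyfit(L[:,0],L[:,1],1);print(len(L),"rail y at x=.474,.58:",np.polyval(k,[.474,.58]),"slope",k[0],"rms",np.std(L[:,1]-np.polyval(k,L[:,0])))
```

```text
[[ 0.4749 -0.0633  0.028 ]
 [ 0.4793 -0.1928  0.028 ]] [ 0.47708613 -0.12808232  0.028     ] 0.1295983904750116
[[ 0.6837 -0.0591  0.0619]
 [ 0.698  -0.1824  0.0619]] [ 0.69082664 -0.120733    0.06185507] 0.12418817143694755
yaw 0.02043942604552032
yaw 0.047656280583199234
hood [[ 0.6639 -0.0391  0.1744]
 [ 0.6716 -0.1935  0.1744]] [ 0.66772192 -0.11630133  0.1743987 ] 0.15457697694510314
12 rail y at x=.474,.58: [-0.07486386 -0.07001696] slope 0.04572551817596221 rms 0.00079539885594036
12 rail y at x=.474,.58: [-0.19406661 -0.18912821] slope 0.04658868745448375 rms 0.0005616793970219735
```

```bash
cat >> h.py <<'E'
YAW=.047;F=np.array([.4737,-.135,.012])
Q=Ro.from_euler("zy",[YAW,0]).as_matrix()@Ro.from_euler("y",-10,degrees=True).as_matrix()
def ramp(x,y,z):return F+Q@np.array([x,y,z])
def toramp(X):return Q.T@(np.asarray(X)-F)
E
python3 - <<'E'
from h import *
R=Rt(YAW+np.pi/2,-10)
G=plan(T(R,ramp(.06,0,.0706+.06)),n=16)
G2=plan(T(R,ramp(.105,0,.0706+.035)),G,n=4)
print(G[:3,3],G2[:3,3],Q[:,2],R[:,2])
E
```

```text
16 x [-0.63, -0.128, 0.091, -0.099, -0.026, 0.301]
4 x [-0.0, 0.281, 0.156, -0.0, 0.0, -0.0]
[ 0.51006981 -0.13328936  0.15103478] [ 0.55867363 -0.1310033   0.13422876] [-0.17345642 -0.00815846  0.98480775] [ 0.17345642  0.00815846 -0.98480775]
```

carry_out(
  commands=[
    [[-0.315,-0.064,0.045,-0.05,-0.013,0.15],[-0.315,-0.064,0.045,-0.05,-0.013,0.15],[-0.63,-0.128,0.091,-0.099,-0.026,0.301],[-0.63,-0.128,0.091,-0.099,-0.026,0.301],[-0.63,-0.128,0.091,-0.099,-0.026,0.301],[-0.63,-0.128,0.091,-0.099,-0.026,0.301],[-0.63,-0.128,0.091,-0.099,-0.026,0.301],[-0.63,-0.128,0.091,-0.099,-0.026,0.301],[-0.63,-0.128,0.091,-0.099,-0.026,0.301],[-0.63,-0.128,0.091,-0.099,-0.026,0.301],[-0.63,-0.128,0.091,-0.099,-0.026,0.301],[-0.63,-0.128,0.091,-0.099,-0.026,0.301],[-0.63,-0.128,0.091,-0.099,-0.026,0.301],[-0.63,-0.128,0.091,-0.099,-0.026,0.301],[-0.63,-0.128,0.091,-0.099,-0.026,0.301],[-0.63,-0.128,0.091,-0.099,-0.026,0.301],[-0.315,-0.064,0.045,-0.05,-0.013,0.15],[-0.315,-0.064,0.045,-0.05,-0.013,0.15],[0,0,0,0,0,0],[0,0,0,0,0,0]],
  ],
)

```text
clock: 7.12
position: [0.5078, -0.1342, 0.1479]
ee_rot: [0.688, 0.721, 0.061, 0.058]
ft_force: [0.2, 0.8, -6.1]
grip_width: 0.163
grasp_force: 59.0
```

Run:
```python
from h import *
print(now()[:3,3],toramp(now()[:3,3]));P=camera_params("wrist")
plan(T(Rt(YAW+np.pi/2,-10),ramp(.105,0,.0706+.035)),n=4)
w=camera("wrist");s=camera("side");t=camera("top")
out=np.zeros((600,800,3),np.uint8)
out[:320,:512]=cv2.resize(w,(512,320));out[320:600,:400]=cv2.resize(s[150:262,260:420],(400,280),interpolation=2)
out[:600,512:800]=cv2.resize(t[100:250,325:397],(288,600),interpolation=2)
cv2.imwrite("pics/c2.png",out[:,:,::-1]);np.save("P2.npy",P,allow_pickle=True);cv2.imwrite("pics/w2.png",w[:,:,::-1])
```

```text
[ 0.50779479 -0.1341594   0.14793005] [ 0.05718263 -0.00076219  0.12794415]
4 x [0.005, 0.299, 0.138, -0.015, -0.0, -0.001]
```

View pics/c2.png

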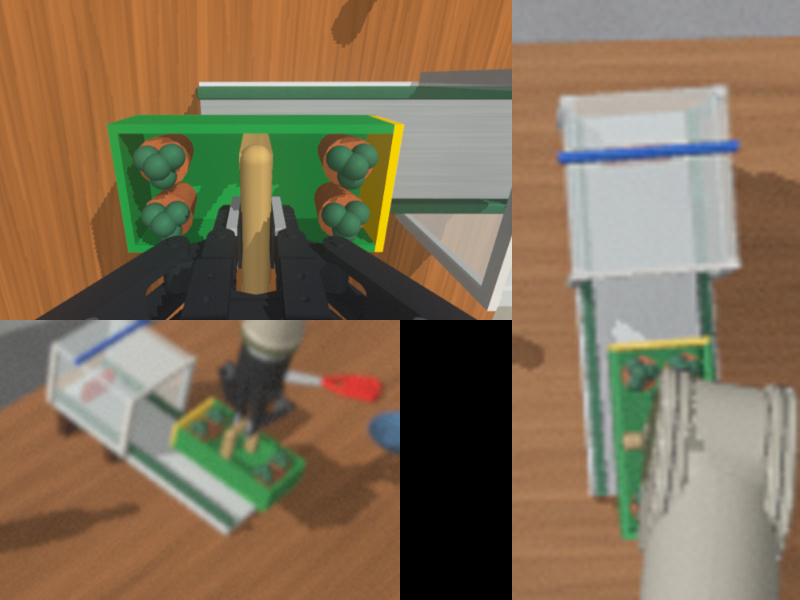

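The tray hangs over the foot, pitched with the ramp, yellow end uphill. It seems a little right of centre. In the wrist view the yellow end's corners are at about (504,155) and (478,315), and the rails bound the ramp above and below. I'll measure the lateral offset.

Run:
```python
from h import *
P=np.load("P2.npy",allow_pickle=True).item();w=cv2.imread("pics/w2.png")
def onr(uv,z):
    c,d=ray("",uv,P);c=toramp(c);d=Q.T@d;return c+d*(z-c[2])/d[2]
print("cam",toramp(-P["R"].T@P["t"]))
hsv=cv2.cvtColor(w,cv2.COLOR_BGR2HSV)
m=cv2.inRange(hsv,(50,60,20),(95,255,140))
for u in(270,330,400,460,515,530,560,590):
    v=np.where(m[:,u])[0];
    runs=np.split(v,np.where(np.diff(v)>2)[0]+1);runs=[(r[0],r[-1]) for r in runs if len(r)>5]
    print(u,runs,[(round(float(onr((u,a),.016)[1]),4),round(float(onr((u,b+1),0)[1]),4),round(float(onr((u,b+1),.016)[1]),4)) for a,b in runs][:3])
    print('   right:',[(round(float(onr((u,a),0)[1]),4),round(float(onr((u,a),.016)[1]),4),round(float(onr((u,b+1),.016)[1]),4)) for a,b in runs][-1:])
y=cv2.inRange(hsv,(22,150,100),(33,255,255));c=max(cv2.findContours(y,0,2)[0],key=cv2.contourArea)
q=cv2.approxPolyDP(c,6,True)[:,0];print(q.tolist())
# rim z in ramp frame: hover + .045
M=now();h=toramp(M[:3,3]-.0194*M[:3,2]);print("handle",h)
for p in q: print(p,onr(p,h[2]-.045))
```

```text
cam [0.05874468 0.07596168 0.27029687]
270 [(np.int64(108), np.int64(123)), (np.int64(167), np.int64(252))] [(0.0682, 0.0554, 0.0566), (0.0238, -0.0583, -0.0503)]
   right: [(0.0205, 0.0238, -0.0503)]
330 [(np.int64(109), np.int64(123))] [(0.0675, 0.0554, 0.0566)]
   right: [(0.067, 0.0675, 0.0566)]
400 [(np.int64(108), np.int64(123)), (np.int64(167), np.int64(176)), (np.int64(201), np.int64(231)), (np.int64(284), np.int64(304))] [(0.0682, 0.0554, 0.0566), (0.0238, 0.012, 0.0158), (-0.004, -0.0376, -0.0309)]
   right: [(-0.0897, -0.0799, -0.1012)]
460 [(np.int64(108), np.int64(123)), (np.int64(181), np.int64(211)), (np.int64(261), np.int64(273)), (np.int64(295), np.int64(304))] [(0.0681, 0.0554, 0.0566), (0.0126, -0.0189, -0.0133), (-0.0575, -0.0791, -0.0699)]
   right: [(-0.1013, -0.0908, -0.101)]
515 [(np.int64(108), np.int64(122)), (np.int64(249), np.int64(265))] [(0.0681, 0.0561, 0.0573), (-0.0462, -0.0708, -0.0621)]
   right: [(-0.0538, -0.0462, -0.0621)]
530 [(np.int64(109), np.int64(122)), (np.int64(255), np.int64(265))] [(0.0674, 0.0561, 0.0573), (-0.0517, -0.0708, -0.0621)]

[... 348 characters left out ...]
0.046, -0.062)]
[[464, 144], [493, 155], [490, 168], [459, 168], [473, 200], [449, 247], [462, 261], [454, 283], [468, 315], [478, 313], [504, 156]]
handle [0.0584103  0.00061137 0.14798956]
[464 144] [0.13006116 0.05339404 0.10298956]
[493 155] [0.14542126 0.04784882 0.10298956]
[490 168] [0.14492203 0.04115405 0.10298956]
[459 168] [0.12907648 0.04114876 0.10298956]
[473 200] [0.13857957 0.02396983 0.10298956]
[449 247] [ 0.12906646 -0.00325086  0.10298956]
[462 261] [ 0.13731946 -0.01183064  0.10298956]
[454 283] [ 0.13452261 -0.02584506  0.10298956]
[468 315] [ 0.14535905 -0.0473412   0.10298956]
[478 313] [ 0.15106357 -0.0459319   0.10298956]
[504 156] [0.15105658 0.04733997 0.10298956]
```

carry_out(
  commands=[
    [[0,0.15,0.07,0,0,0],[0,0.3,0.14,-0.03,0,0],[0,0.3,0.14,-0.03,0,0],[0,0.3,0.14,0,0,0],[0,0.15,0.07,0,0,0],[0,0,0.2,0,0,0],[0,0,0.2,0,0,0],[0,0,0.2,0,0,0],[0,0,0,0,0,0],[0,0,0,0,0,0]],
  ],
)

```text
clock: 8.1
position: [0.563, -0.1313, 0.1106]
ee_rot: [0.687, 0.721, 0.063, 0.06]
ft_force: [-0.3, 0.6, -5.3]
grip_width: 0.169
grasp_force: 59.0
```

Run:
```python
from h import *
print(toramp(now()[:3,3]),get_obs()["ft_force"],get_obs()["joint_pos"])
```

```text
[ 0.10518414 -0.00052547  0.08156972] [-0.30423914  0.60009926 -5.3424833 ] [ 0.5972955   0.25435379 -0.47656378  1.86210053  0.10739301  0.8829153
  0.13025436]
```

11 mm above the surface. I'll lower it gently.

carry_out(
  commands=[
    [[0,0,0.1,0,0,0],[0,0,0.07,0,0,0],[0,0,0.05,0,0,0],[0,0,0.03,0,0,0],[0,0,0,0,0,0],[0,0,0,0,0,0]],
  ],
)

```text
clock: 8.6
position: [0.5656, -0.1313, 0.1016]
ee_rot: [0.687, 0.721, 0.063, 0.061]
ft_force: [0.1, 0.0, -4.9]
grip_width: 0.168
grasp_force: 59.1
```

Run:
```python
from h import *
print(toramp(now()[:3,3]),get_obs()["ft_force"])
```

```text
[ 0.10617291 -0.00062983  0.07229032] [ 0.13595024  0.01287281 -4.9127739 ]
```

carry_out(
  commands=[
    [[0,0,0.05,0,0,0],[0,0,0.03,0,0,0],[0,0,0,0,0,0]],
  ],
)

```text
clock: 8.85
position: [0.5663, -0.1314, 0.0999]
ee_rot: [0.687, 0.721, 0.063, 0.061]
ft_force: [-11.0, 2.1, 12.0]
grip_width: 0.169
grasp_force: 61.2
```

Run:
```python
from h import *
print(toramp(now()[:3,3]),get_obs()["ft_force"])
```

```text
[ 0.10652961 -0.00073105  0.07051163] [-10.99375139   2.05890366  12.03205243]
```

carry_out(
  commands=[
    [[0,0,0,0,0,0],[0,0,0,0,0,0],[0,0,0,0,0,0],[0,0,0,0,0,0],[0,0,0,0,0,0],[0,0,0,0,0,0],[0,0,0,0,0,0],[0,0,0,0,0,0]],
  ],
  hand=-1,
)

```text
clock: 9.52
position: [0.5662, -0.1312, 0.0984]
ee_rot: [0.687, 0.721, 0.063, 0.061]
ft_force: [0.4, 0.6, -0.2]
grip_width: 1.001
grasp_force: 0.0
```

carry_out(
  commands=[
    [[0,0,-0.2,0,0,0],[0,0,-0.5,0,0,0],[0,0,-0.7,0,0,0],[0,0,-0.7,0,0,0],[0,0,-0.5,0,0,0],[0,0,0,0,0,0],[0,0,0,0,0,0]],
  ],
)

```text
clock: 10.1
position: [0.5485, -0.1323, 0.2026]
ee_rot: [0.687, 0.721, 0.064, 0.062]
ft_force: [-0.3, -0.9, -1.0]
grip_width: 1.003
grasp_force: 0.0
```

Run:
```python
from h import *
print(toramp(now()[:3,3]),get_obs()["ft_force"]);P=camera_params("wrist")
w=camera("wrist");s=camera("side")
out=np.zeros((600,640,3),np.uint8);out[:400]=w;out[400:,:320]=cv2.resize(s[150:250,260:420],(320,200),interpolation=2)
cv2.imwrite("pics/c3.png",out[:,:,::-1]);np.save("P3.npy",P,allow_pickle=True)
```

```text
[ 0.10680051 -0.00081401  0.17466988] [-0.3321855  -0.86337872 -1.04520836]
```

View pics/c3.png

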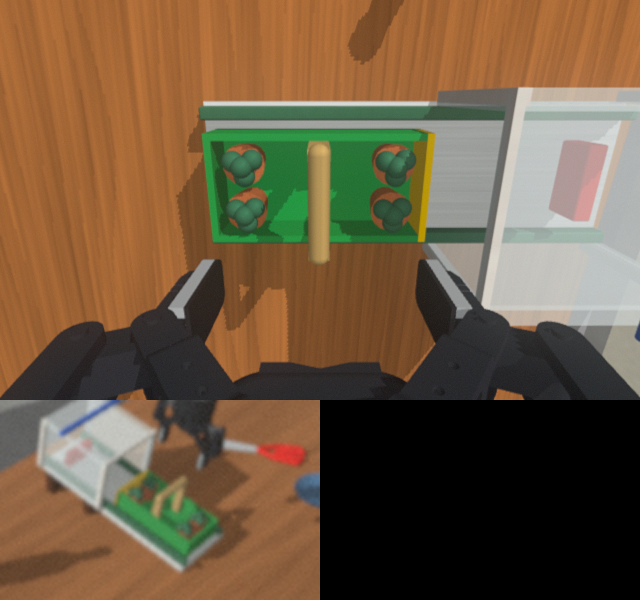

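The tray stands between the rails, handle at (319,200), yellow end at (428,187) short of the hood edge at x≈500. The red stop is at (580,180). The tray was let go cleanly. Next I'll go behind its low end with the fingers shut.

Run:
```python
from h import *
R=Rt(YAW+np.pi/2,-25)
G=plan(T(R,ramp(-.035,0.001,.12)),n=8)
plan(T(R,ramp(-.035,0.001,.02)),G,n=5)
```

```text
8 x [0.005, -0.456, 0.113, -0.311, 0.0, 0.001]
5 x [-0.0, -0.129, 0.483, -0.0, 0.0, -0.0]
```

carry_out(
  commands=[
    [[0,-0.45,0.11,-0.31,0,0],[0,-0.45,0.11,-0.31,0,0],[0,-0.45,0.11,-0.31,0,0],[0,-0.45,0.11,-0.31,0,0],[0,-0.45,0.11,-0.31,0,0],[0,-0.45,0.11,-0.31,0,0],[0,-0.45,0.11,-0.31,0,0],[0,-0.45,0.11,-0.31,0,0],[0,0,0,0,0,0],[0,0,0,0,0,0]],
  ],
  hand=1,
)

```text
clock: 11.03
position: [0.419, -0.1379, 0.1247]
ee_rot: [0.674, 0.706, 0.156, 0.148]
ft_force: [0.7, 0.1, 0.8]
grip_width: -0.001
grasp_force: 0.0
```

Run:
```python
from h import *
print(toramp(now()[:3,3]),get_obs()["joint_pos"])
plan(T(Rt(YAW+np.pi/2,-25),ramp(-.035,0.001,.02)),n=5)
```

```text
[-0.03441445 -0.00036025  0.12045953] [ 0.72383816 -0.23369398 -0.34611082  2.35305891 -0.42204631  0.64830756
  0.70928988]
5 x [0.007, -0.132, 0.485, -0.006, -0.0, -0.001]
```

carry_out(
  commands=[
    [[0,-0.13,0.48,0,0,0],[0,-0.13,0.48,0,0,0]],
  ],
)

```text
clock: 11.2
position: [0.4292, -0.1383, 0.0879]
ee_rot: [0.673, 0.707, 0.157, 0.151]
ft_force: [0.3, 0.1, -0.8]
grip_width: -0.002
grasp_force: 0.0
```

Run:
```python
from h import *
print(toramp(now()[:3,3]),get_obs()["joint_pos"])
plan(T(Rt(YAW+np.pi/2,-25),ramp(-.03,0.001,.02)),n=4)
```

```text
[-0.03074791 -0.00115917  0.08250809] [ 0.7156012  -0.14214805 -0.36483332  2.37603884 -0.43010011  0.52682626
  0.72540548]
4 x [0.014, -0.097, 0.378, 0.005, 0.004, 0.005]
```

Run:
```python
from h import *
plan(T(Rt(YAW+np.pi/2,-21),ramp(-.022,0.001,.02)),n=4)
```

```text
4 x [0.014, -0.039, 0.393, 0.172, 0.005, 0.004]
```

carry_out(
  commands=[
    [[0.014,-0.04,0.39,0.17,0,0],[0.014,-0.04,0.39,0.17,0,0],[0.014,-0.04,0.39,0.17,0,0],[0.014,-0.04,0.39,0.17,0,0],[0,0,0,0,0,0],[0,0,0,0,0,0]],
  ],
)

```text
clock: 11.7
position: [0.4466, -0.134, 0.0268]
ee_rot: [0.678, 0.712, 0.131, 0.124]
ft_force: [0.3, 0.3, -0.1]
grip_width: -0.001
grasp_force: 0.0
```

Run:
```python
from h import *
print(toramp(now()[:3,3]),get_obs()["joint_pos"],get_obs()["ft_force"])
# uphill direction in tool axes, per 40mm
M=now();print(M[:3,:3].T@Q[:,0])
plan(T(Rt(YAW+np.pi/2,-24),ramp(.06,0.001,.018)),n=12)
```

```text
[-0.02401413  0.00224889  0.01928929] [ 0.69668116  0.06101912 -0.41979561  2.33408221 -0.22892225  0.41646152
  0.52450391] [ 0.32956694  0.25913568 -0.13704255]
[-0.00166112  0.98212919  0.18820068]
12 x [-0.003, 0.17, 0.04, -0.044, -0.001, 0.001]
```

carry_out(
  commands=[
    [[0,0.1,0.019,0,0,0],[0,0.1,0.019,0,0,0],[0,0.074,0.014,0,0,0],[0,0.074,0.014,0,0,0],[0,0.074,0.014,0,0,0],[0,0.074,0.014,0,0,0],[0,0.074,0.014,0,0,0],[0,0.074,0.014,0,0,0],[0,0.074,0.014,0,0,0],[0,0.074,0.014,0,0,0],[0,0.074,0.014,0,0,0],[0,0.074,0.014,0,0,0]],
  ],
)

```text
clock: 12.7
position: [0.4825, -0.133, 0.0331]
ee_rot: [0.679, 0.712, 0.13, 0.124]
ft_force: [-8.0, -0.3, 2.8]
grip_width: -0.002
grasp_force: 3.4
```

```bash
cat > st.py <<'E'
from h import *
o=get_obs();print(np.round(toramp(o["position"]),4),"F ramp",np.round(Q.T@o["ft_force"],2),np.round(o["joint_pos"],2),np.round(now()[:3,:3].T@Q[:,0],3))
E
python3 st.py
```

```text
[0.0124 0.0016 0.0192] F ramp [-7.37  0.11  4.18] [ 0.65  0.12 -0.41  2.25 -0.13  0.44  0.41] [-0.     0.983  0.186]
```

carry_out(
  commands=[
    [[0,0.1,0.019,0,0,0],[0,0.12,0.023,0,0,0],[0,0.12,0.023,0,0,0],[0,0.12,0.023,0,0,0],[0,0.12,0.023,0,0,0],[0,0.12,0.023,0,0,0],[0,0.12,0.023,0,0,0],[0,0.12,0.023,0,0,0],[0,0.12,0.023,0,0,0],[0,0.12,0.023,0,0,0],[0,0.12,0.023,0,0,0],[0,0.12,0.023,0,0,0],[0,0.12,0.023,0,0,0],[0,0.12,0.023,0,0,0],[0,0.12,0.023,0,0,0],[0,0.12,0.023,0,0,0],[0,0.08,0.015,0,0,0],[0,0.04,0.008,0,0,0]],
  ],
)

```text
clock: 14.2
position: [0.5639, -0.1291, 0.0475]
ee_rot: [0.679, 0.712, 0.13, 0.124]
ft_force: [-5.4, -0.3, 1.0]
grip_width: 0.003
grasp_force: 2.8
```

```bash
python3 st.py
python3 - <<'E'
from h import *
w=camera("wrist");s=camera("side")
out=np.zeros((600,640,3),np.uint8);out[:400]=w;out[400:,:320]=cv2.resize(s[150:250,260:420],(320,200),interpolation=2)
cv2.imwrite("pics/c4.png",out[:,:,::-1])
E
```

```text
[0.0952 0.0016 0.0193] F ramp [-5.12 -0.04  1.95] [ 0.54  0.24 -0.37  2.07  0.    0.49  0.24] [-0.     0.982  0.187]
```

View pics/c4.png

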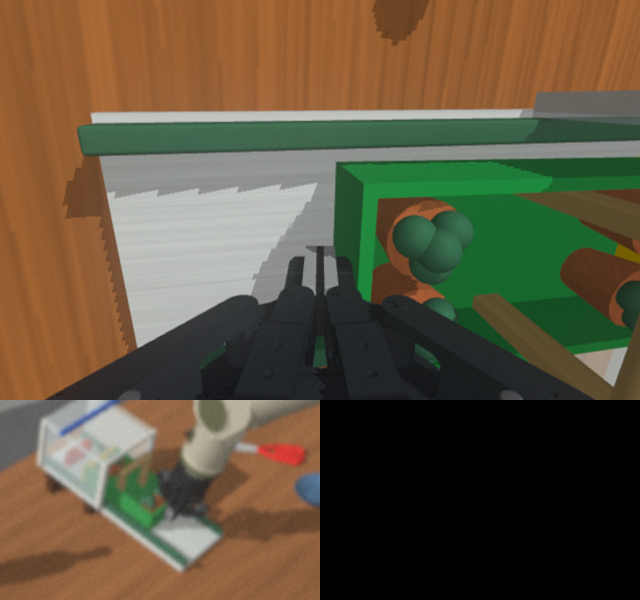

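The tray is moving straight, its low end at about (345,215) against the fingertips, clear of the rail. I'll estimate where the stop is from the earlier view to choose the step size. Touch will decide.

Run:
```python
from h import *
P=np.load("P3.npy",allow_pickle=True).item();w=cv2.imread("pics/c3.png")[:400]
hsv=cv2.cvtColor(w,cv2.COLOR_BGR2HSV);m=cv2.inRange(hsv,(0,70,80),(10,255,255))|cv2.inRange(hsv,(170,70,80),(180,255,255));m[:,:530]=0
for v in(150,165,180,195):
    u=np.where(m[v])[0];print(v,u.min(),u.max())
    for z in(0,.036):
        c,d=ray("",(u.min(),v),P);c=toramp(c);d=Q.T@d;X=c+d*(z-c[2])/d[2];print("  z",z,X)
```

```text
Traceback (most recent call last):
ValueError: zero-size array to reduction operation minimum which has no identity
```

carry_out(
  commands=[
    [[0,0.049,0.009,0,0,0],[0,0.049,0.009,0,0,0],[0,0.049,0.009,0,0,0],[0,0.049,0.009,0,0,0],[0,0.049,0.009,0,0,0],[0,0.049,0.009,0,0,0],[0,0.049,0.009,0,0,0],[0,0.049,0.009,0,0,0],[0,0,0,0,0,0]],
  ],
)

```text
clock: 15.05
position: [0.5809, -0.1283, 0.0514]
ee_rot: [0.679, 0.712, 0.131, 0.126]
ft_force: [-1.4, -0.8, -2.1]
grip_width: 0.001
grasp_force: 0.9
```

```bash
python3 st.py
```

```text
[0.1126 0.0017 0.0202] F ramp [-1.76 -0.78 -1.78] [ 0.52  0.26 -0.37  2.03  0.02  0.51  0.22] [-0.001  0.982  0.19 ]
```

Run:
```python
from h import *
P=np.load("P3.npy",allow_pickle=True).item();w=cv2.imread("pics/c3.png")[:400].astype(int)
m=(w[:,:,2]-w[:,:,1]>25);m[:,:535]=0;m[:,625:]=0
for v in(160,180,200):
    u=np.where(m[v])[0];print(v,u.min(),u.max())
    for z in(0,.036):
        c,d=ray("",(u.min(),v),P);c=toramp(c);d=Q.T@d;X=c+d*(z-c[2])/d[2];print("  z",z,X)
```

```text
160 586 603
  z 0 [0.36650921 0.01727972 0.        ]
  z 0.036 [0.33700149 0.02397677 0.036     ]
180 581 599
  z 0 [ 0.36638211 -0.00268212  0.        ]
  z 0.036 [0.33688884 0.00628285 0.036     ]
200 576 593
  z 0 [ 0.36625019 -0.02340149  0.        ]
  z 0.036 [ 0.3367719  -0.01208254  0.036     ]
```

carry_out(
  commands=[
    [[0,0.025,0.004,0,0,0],[0,0.025,0.004,0,0,0],[0,0.025,0.004,0,0,0],[0,0.025,0.004,0,0,0],[0,0.025,0.004,0,0,0],[0,0.025,0.004,0,0,0],[0,0,0,0,0,0]],
  ],
)

```text
clock: 15.63
position: [0.5865, -0.128, 0.0525]
ee_rot: [0.679, 0.712, 0.131, 0.125]
ft_force: [-2.2, -0.2, -2.1]
grip_width: -0.003
grasp_force: 1.2
```

```bash
python3 st.py
```

```text
[0.1183 0.0017 0.0202] F ramp [-2.56 -0.1  -1.72] [ 0.52  0.27 -0.36  2.02  0.03  0.51  0.21] [-0.001  0.982  0.189]
```

The picture puts the stop face at x≈0.337, about 16 mm further on. I'll go 8 mm, then take small steps.

carry_out(
  commands=[
    [[0,0.025,0.004,0,0,0],[0,0.025,0.004,0,0,0],[0,0.025,0.004,0,0,0],[0,0.025,0.004,0,0,0],[0,0.025,0.004,0,0,0],[0,0.025,0.004,0,0,0],[0,0.025,0.004,0,0,0]],
  ],
)

```text
clock: 16.22
position: [0.5933, -0.1277, 0.0538]
ee_rot: [0.679, 0.712, 0.131, 0.125]
ft_force: [-2.1, 0.0, -2.8]
grip_width: 0.0
grasp_force: 1.5
```

carry_out(
  commands=[
    [[0,0.025,0.004,0,0,0],[0,0.025,0.004,0,0,0],[0,0.025,0.004,0,0,0]],
  ],
)

```text
clock: 16.47
position: [0.5963, -0.1276, 0.0545]
ee_rot: [0.679, 0.712, 0.131, 0.125]
ft_force: [-2.9, -0.1, -2.7]
grip_width: -0.005
grasp_force: 1.5
```

carry_out(
  commands=[
    [[0,0.025,0.004,0,0,0],[0,0.025,0.004,0,0,0],[0,0.025,0.004,0,0,0]],
  ],
)

```text
clock: 16.72
position: [0.5992, -0.1275, 0.0551]
ee_rot: [0.679, 0.712, 0.131, 0.125]
ft_force: [-2.5, -0.6, -2.8]
grip_width: 0.002
grasp_force: 1.5
```

carry_out(
  commands=[
    [[0,0.025,0.004,0,0,0],[0,0.025,0.004,0,0,0],[0,0.025,0.004,0,0,0]],
  ],
)

```text
clock: 16.97
position: [0.6022, -0.1273, 0.0557]
ee_rot: [0.679, 0.712, 0.131, 0.125]
ft_force: [-3.8, -1.2, -2.5]
grip_width: 0.0
grasp_force: 1.5
```

carry_out(
  commands=[
    [[0,0.025,0.004,0,0,0],[0,0.025,0.004,0,0,0],[0,0.025,0.004,0,0,0]],
  ],
)

```text
clock: 17.22
position: [0.6045, -0.1273, 0.056]
ee_rot: [0.679, 0.712, 0.131, 0.125]
ft_force: [-10.3, 0.6, 4.5]
grip_width: 0.002
grasp_force: 5.1
```

carry_out(
  commands=[
    [[0,0.025,0.004,0,0,0],[0,0,0,0,0,0]],
  ],
)

```text
clock: 17.38
position: [0.6047, -0.1273, 0.0561]
ee_rot: [0.679, 0.712, 0.13, 0.124]
ft_force: [-13.2, -0.7, 5.4]
grip_width: -0.0
grasp_force: 6.2
```

```bash
python3 st.py
```

```text
[0.1368 0.0016 0.0206] F ramp [-12.03  -0.09   7.64] [ 0.49  0.3  -0.35  1.97  0.05  0.54  0.18] [-0.     0.983  0.186]
```

The force is at 13 N while the tool stands still at x=0.137, about where the picture put the stop. So the tray is against it, and I'll back off.

carry_out(
  commands=[
    [[0,-0.1,-0.019,0,0,0],[0,-0.2,-0.038,0,0,0],[0,-0.4,-0.076,0,0,0],[0,-0.5,-0.1,0,0,0],[0,-0.4,-0.3,0,0,0],[0,-0.2,-0.6,0,0,0],[0,0,-0.7,0,0,0],[0,0,-0.7,0,0,0],[0,0,-0.4,0,0,0],[0,0,0,0,0,0],[0,0,0,0,0,0]],
  ],
)

```text
clock: 18.3
position: [0.4978, -0.1328, 0.1417]
ee_rot: [0.678, 0.712, 0.131, 0.127]
ft_force: [-0.2, -0.1, -0.2]
grip_width: -0.0
grasp_force: 0.0
```

Run:
```python
from h import *
P=camera_params("wrist")
w=camera("wrist");s=camera("side")
out=np.zeros((600,640,3),np.uint8);out[:400]=w;out[400:,:320]=cv2.resize(s[150:250,260:420],(320,200),interpolation=2)
cv2.imwrite("pics/c5.png",out[:,:,::-1])
for x in(.142,.147,.152):print(x,[np.round(proj("",ramp(x,y,.045),P)).tolist() for y in(.048,-.048)])
print([np.round(proj("",ramp(.337,y,.036),P)).tolist() for y in(.035,-.035)])
```

```text
0.142 [[430.0, 141.0], [418.0, 262.0]]
0.147 [[436.0, 140.0], [423.0, 261.0]]
0.152 [[442.0, 140.0], [429.0, 260.0]]
[[632.0, 149.0], [610.0, 225.0]]
```

View pics/c5.png

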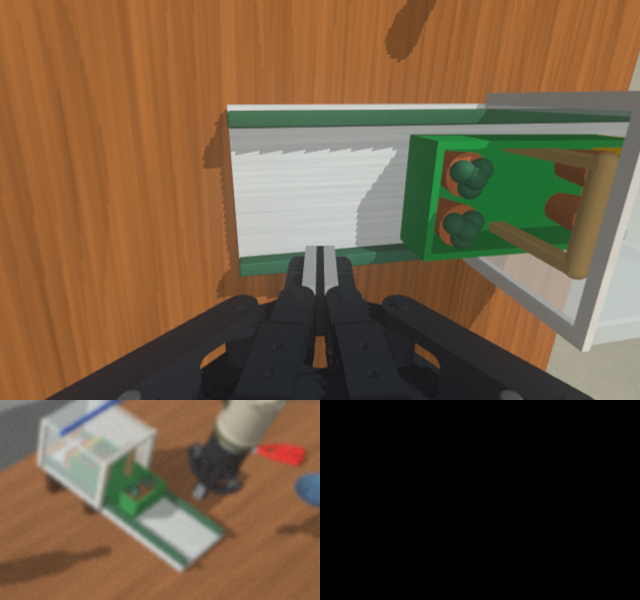

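The low rim runs from (434,138) to (426,258), which puts the low end at x≈0.147. That is what a tray against a stop at 0.337 should show. It lies flat and untouched, so I'm handing in.

```bash
python3 -c "
from workcell import *
print(hand_in())"
```

```text
the job is handed in; nothing more can be done
None
```

The tray was let go at the foot of the ramp, then pushed gently uphill (about 13 N at most) until it rested against the red stop, yellow end uphill and untouched, and the job was handed in at about 18 s; no verdict came back.

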